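Pack the mailing tray and hold its clip open over the card

ROBOT

A 6-joint arm with a two-finger parallel gripper is mounted at the origin on a cart in front of the work surface, level with it; the furniture and walls round the work are solid. World frame = base frame: x ahead of the robot, y to its left, z up, the work surface at z = 0. Lengths are in m, angles in rad, forces in N, time in s.
With the tool pointing down it reaches from about 0.275 to 0.75 m from the base axis. Payload 10.2 kg.
Tool frame: the origin (TCP) lies midway between the tips of the shut fingers; the grasp point (between the pads) lies 19 mm behind it; z points along the fingers, x is the direction in which the jaws open and shut, and the axes are right-handed (so a half turn about z gives the same grasp; the last joint's range is limited). The gripper opens to 85 mm and grips with 20 to 120 N. Pads are 22 mm wide; open, the fingers measure 114 mm over their backs; the gripper's body (76 mm by 85 mm) begins 54 mm behind the grasp point. The pads swing forward as they close: fully open they stand 13 mm farther back than shut.
Start: joints at [1.013, 0.313, 1.498, -0, 1.331, -0.223], TCP at [0.173, 0.496, 0.231] pointing down, gripper open.
Joint ranges: [-2.94, 2.94], [-0.97, 2.17], [0.19, 2.56], [-1.23, 4.37], [0.02, 3.11], [-2.88, 2.88]. Speed limits (rad/s): [2.39, 2.39, 3.01, 3.14, 3.14, 3.14].

INTERFACE

Orientations are given as a 3x3 rotation matrix whose columns are the frame's x, y, z axes.
In Python, from workcell import manip, cams, job gives the robot as it stands.
- The arm moves only by the tool drive_tool, never from a script. Its argument "series" is a list of rows, each a list of 6 numbers: the shift along the world's x, y, z in m, then the turn, a rotation vector about the world's x, y, z in degrees. In form: [[dx, dy, dz, rx, ry, rz], ...]. A call has exactly 8 rows; each row shifts and turns the commanded pose from where the row before left it; what a row does not reach is not made up. A row lasts 1/10 s, in which the tool goes at most 50 mm and 8.59 degrees, less where a joint would pass 70% of its speed; a pose out of reach is approached as far as the arm can. A call is refused whole if a number of a shift passes 0.05 or a number of a turn 8.59, either way. A call with a gripper value outside its range is refused whole. "claw" is the opening in per cent of the stroke, from 0 (shut) to 100 (fully open), set as the call begins (left out, the last holds). The fingers move at their own pace and stop on an object; "force" is the grip in N (left out, the last holds). Time passes only in rows, so rows that do not move let the fingers close, or fill a call up. It gives the time, the measured TCP pose, the force and the opening at its end, in the units of the state.
- manip.read_state(): the state, without advancing time (a new reading comes with each control period).
- cams.capture(name): name is "side" or "top" or "wrist"; returns (picture, depth): 480x640x3 uint8, blue, green, red; 480x640 float32, m along the optical axis (not along the pixel's ray), 0 where there is no reading.
- cams.calibration(name): a dict with "camera_matrix" (3x3 intrinsics, pixels), "rvec" (rotation vector, rad) and "tvec" (3), from world to camera coordinates, as OpenCV has them. Camera axes: x right, y down, z forward; pixel columns grow to the right and rows downward; lengths in m; the calibration is good to about 2 mm. A picture is of the moment at which its call begins: read the wrist's pose just before it. calibration takes no time and is no camera call; for the wrist camera it gives the pose at the moment of the call.
- job.hand_in(): hands the job in, once; it reports no verdict.
Trained networks look in the newest picture that a camera, given by its name, has taken for a name from the list of things; names that differ only in an ending like _2 or _b are one class to them, and where a whole thing is asked for, a point or a joint stands for the part that bears it (a point fixed in the world has none). Each returns a list of dicts, best first, with "p" (0 to 1); they miss things now and then, are a little off and sometimes report something else, mostly with a low value. They report only what shows in the picture. A call takes as long as a camera call. They do not tell look-alikes from the thing itself.
- cams.trace(camera, name): "mask" (480x640 bool, what is visible of it) and "position" ([column, row] as shares, 0 to 1, of the picture: columns of its width, rows of its height, amid what is visible of it).
- cams.mark_of(camera, name): "position" ([column, row] as shares, 0 to 1, of the picture: columns of its width, rows of its height: a listed point, or the origin of a listed thing).
The state is a dict: "clock": time; "joints": joint angles; "dq": joint speeds; "joint_torque": joint torques, N m; "tool_pos": TCP position; "eef_rot": TCP orientation; "force": force on the tool from outside, world axes, zero at the start; "torque": the same for the moment, N m; "finger_gap": finger opening in m.
Only numpy, scipy, OpenCV 4.12 (cv2) and the standard library are available. Lean on these libraries where they do the work, as an engineer would, in place of code of your own. Each camera call takes 0.05 s, during which the arm holds its last target. There are 200 camera calls.

TASK

Pack the mailing tray: set the stamp and the stapler upright in their empty compartments, flat on the tray's floor, and let go of them. Then squeeze the blue spring clip open, take it off its perch and hold it gaping over the middle of the top edge of the orange card on the tray, one jaw well down on each side and neither touching the card, ready for me to slip a sheet in. Finish while still holding the clip open there, and leave the other things on the desk where they are.

Things in the scene. Friction and masses are not known exactly. Their poses are not given: they have to be found in the camera images.
- tray: White tray, fixed, 164 (x) by 198 (y) mm, origin under the centre of its walled part, z up. Floor 3 mm thick, walls 22 mm high, dividers 18. Lanes along x, from -y: 31 mm (rear pocket for the stamp, front one with an eraser); 70 mm with a green ink pad, its top 17 mm up; 45 mm for the stapler; pen channel with highlighter; card holder. Yawed up to 0.2 rad
- stamp_lane (a point): centre of the floor of the stamp's pocket (66 mm along x, 31 mm along y), axes as the tray's; 45 mm behind (+x) and 60.5 mm to the right of the tray's origin
- stapler_lane (a point): centre of the floor of the stapler's lane (156 mm along x, 45 mm along y), axes as the tray's; 53.5 mm to the left of the tray's origin
- card_top (a point): middle of the top edge of the stiff orange card, 85 mm above the desk, axes as the tray's. The card is 110 mm long along x and 3 mm thick along y, it stands upright, fixed, 108.5 mm to the left of the tray's origin
- stamp: Rubber stamp, 50 g, standing: base 24 (x) by 58 (y) by 15 (z) mm, neck, then a dark red round knob 22 mm across from 30 to 59 mm height, to be gripped. Origin at the centre of its underside. Its long y axis must lie along the tray's x to fit the pocket, either way round
- stapler: Stapler, 0.24 kg, standing: 148 (x) by 37 (y) by 40 (z) mm, origin at the centre of its underside, long axis x. Base 36 mm wide and 7 mm high; red upper arm 24 mm wide from 24 to 40 mm height (it does not move), to be gripped across its middle. It fits its lane either way round
- perch: Black foot 64 (x) by 60 (y) by 12 (z) mm fixed to the desk, origin on its underside, with an upright blade 50 mm long along x, 3 mm thick, reaching to 26 mm height, that the clip bites
- clip: Blue spring clip, 60 g, 44 mm wide (x), 80 mm high, upright on the perch, jaws down, in line with it. This body is its +y lever: origin midway between the parked jaws' lower edges, z up to the flats, hinge along x 42 mm up. Grip a flat with each finger, closing along y: 4 N at first, 8 N at the stop. Squeezed evenly each lever turns half the joint value, so this frame tilts by it (up to 0.25 rad)
- clip_lever (a joint): opening angle between the clip's levers, rad: 0 as parked (jaws 3 mm apart, gripping the blade), -0.08 fully shut, 0.5 fully open at a firm stop; the jaws' lower edges are then about 24 mm apart inside. A spring shuts it as soon as the flats are let go
- jaw_a (a point): lower inner edge of the +y lever's jaw; the jaw is 44 mm wide, its lip 5 mm thick
- jaw_b (a point): the same on the -y lever
- flat_a (a point): centre of the +y lever's finger flat (a panel 40 mm wide, 28 mm high, 4 mm thick); 66 mm above the jaws' lower edge, the two flats' outer faces are 49 mm apart here as parked and 37 mm at the stop, where they stand parallel
- flat_b (a point): the same on the -y lever
- tape_roll: roll of masking tape lying flat, 103 mm wide, 25 mm high, at the far left; leave alone
- eraser: eraser, 48x23x13 mm, in the tray's front pocket; leave alone
- highlighter: yellow highlighter, 118x16x18 mm, in the tray's pen channel; leave alone
- sticky_pad: yellow sticky pad, 76x76x18 mm, on the flat white box at the right rear; leave alone
There are look-alikes about, which are no part of the job. Of the things that look like the clip, the largest one is meant.

How it is judged:
By the outcome, as a careful person would: the job done as asked, in the order asked, and still so for the second after the job is handed in, while the arm keeps its last pose, push and grip.
It also fails if it takes over 66 s, if anything falls off the work surface, if the arm or the gripper's body presses on something with over 40 N, if the wrist force passes 120 N, or if a joint passes its speed limit or range.

## Working session

There is one attempt and no reset: what is moved stays moved. The work goes in short steps, Python scripts to look and compute and a tool call to move; the robot and the scene stay as the last step left them, time stands still between calls to the robot, and variables do not carry over. Pictures are saved under pics/ and viewed, about 8 in all and at most 12, crops included, and the job is handed in when it is done.

Besides the shell and the picture viewer there is one more tool, called after "Request:" by a JSON object that holds its "name" and its "arguments", one argument or row to a line. drive_tool: Moves the arm, as the interface text tells. Its arguments: {"type":"object","properties":{"series":{"type":"array","items":{"type":"array","items":{"type":"number"}}},"claw":{"type":"number"},"force":{"type":"number"}},"required":["series"]}

```bash
mkdir -p pics; ls; python3 - <<'E'
from workcell import manip,cams
import cv2
print(manip.read_state())
for n in("top","side"):
    p,d=cams.capture(n); cv2.imwrite(f"pics/{n}0.png",p)
    c=cams.calibration(n); print(n,c)
E
```

```text
pics
{'clock': 0.0, 'joints': array([ 1.01259849e+00,  3.13451457e-01,  1.49847605e+00,  5.77324286e-06,
        1.33099225e+00, -2.23401293e-01]), 'dq': array([ 4.18280670e-05, -1.77567896e-04,  1.42390513e-03, -1.41065407e-04,
       -1.15595754e-03, -2.28609381e-04]), 'joint_torque': array([-1.33140213e-03, -4.12276447e+01, -2.59745622e+01, -2.90765629e-04,
        4.14043883e-03, -3.80024119e-06]), 'tool_pos': array([0.17236733, 0.49561242, 0.23071966]), 'eef_rot': array([[ 3.28577857e-01,  9.44476623e-01, -7.07670734e-04],
       [ 9.44476003e-01, -3.28578482e-01, -1.12269725e-03],
       [-1.29288668e-03, -2.99484571e-04, -9.99999119e-01]]), 'force': array([ 0.45996171, -0.19464467, -0.46800064]), 'torque': array([-0.01918045, -0.0131979 , -0.0183912 ]), 'finger_gap': 0.08542654810693677}
top {'camera_matrix': array([[552.98458699,   0.        , 321.03043397],
       [  0.        , 552.98458699, 241.46718994],
       [  0.        ,   0.        ,   1.        ]]), 'rvec': array([ 2.13948935, -2.15318617,  0.14910499]), 'tvec': array([0.02266662, 0.56118004, 1.26429134])}
side {'camera_matrix': array([[479.97798967,   0.        , 315.29100874],
       [  0.        , 479.97798967, 246.04183957],
       [  0.        ,   0.        ,   1.        ]]), 'rvec': array([ 1.93761542, -0.11452835,  0.08739858]), 'tvec': array([-0.53845753,  0.13520159,  1.19261441])}
```

View pics/top0.png

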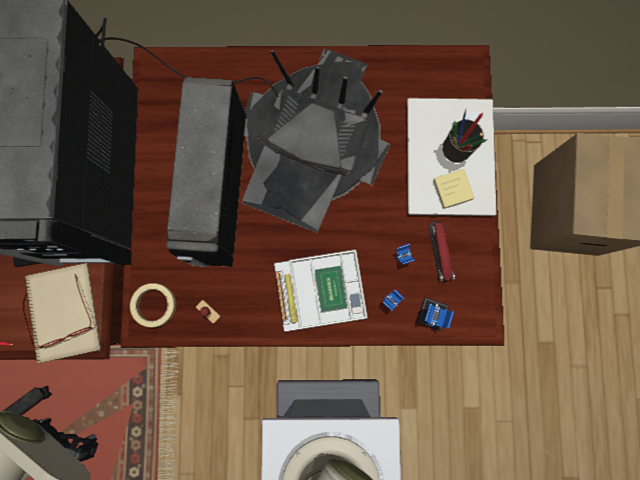

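View pics/side0.png

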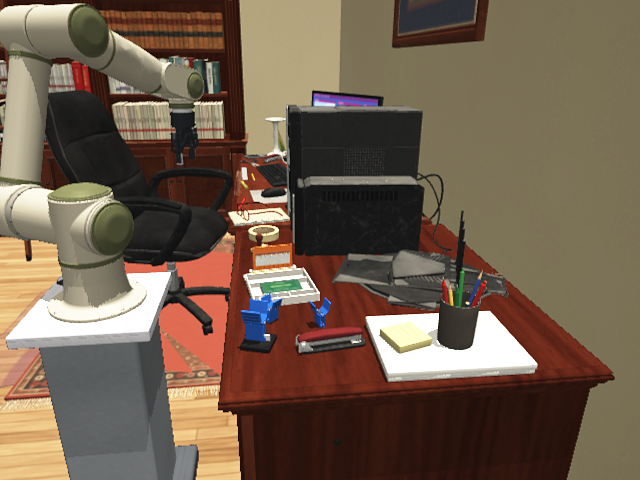

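The top view shows the tray near (320,290), the stamp at (207,312) and the stapler at (442,251). Three things look like the clip: a large one on a black foot at (437,315) and small ones at (393,300) and (404,254). I choose the one at (437,315), because it is the largest and sits on a perch. Next I'll measure roughly and check that choice in a close crop.

```bash
cat > h.py <<'E'
import numpy as np, cv2
from workcell import manip,cams
def cal(n):
    c=cams.calibration(n); return c["camera_matrix"],cv2.Rodrigues(c["rvec"])[0],np.ravel(c["tvec"])
def cloud(d,C,mask=None):
    K,R,t=C; m=(d>0) if mask is None else (mask&(d>0))
    v,u=np.nonzero(m); z=d[v,u]
    P=np.c_[(u-K[0,2])/K[0,0]*z,(v-K[1,2])/K[1,1]*z,z]
    return (P-t)@R,u,v
def onplane(px,C,z):
    K,R,t=C; r=R.T@np.array([(px[0]-K[0,2])/K[0,0],(px[1]-K[1,2])/K[1,1],1]); o=-R.T@t
    return o+r*(z-o[2])/r[2]
def proj(P,C):
    K,R,t=C; q=np.atleast_2d(P)@R.T+t; q=q@K.T; return q[:,:2]/q[:,2:]
def rect(P):  # min area rect in xy, metres; yaw of long axis
    (c,s,a)=cv2.minAreaRect((P[:,:2]*1000).astype(np.float32))
    if s[0]<s[1]: a+=90; s=s[::-1]
    a=(a+90)%180-90
    return np.round(c,1),np.round(s,1),round(a,1)
E
python3 - <<'E'
from h import *
p,d=cams.capture("top");C=cal("top")
for n in("tray","stamp","stapler","perch","clip","tape_roll","sticky_pad"):
    for r in cams.trace("top",n)[:3]:
        P,u,v=cloud(d,C,r["mask"]); px=np.array(r["position"])*[640,480]
        print(n,round(r["p"],2),px.round(),len(P),"med",np.median(P,0).round(3),"z",np.percentile(P[:,2],[5,95]).round(3),"rect",*rect(P[P[:,2]>np.percentile(P[:,2],5)-.002]))
for n in("stamp_lane","stapler_lane","card_top","tray","clip","perch","stamp","stapler"):
    for r in cams.mark_of("top",n)[:3]:
        px=np.array(r["position"])*[640,480]
        print(n,round(r["p"],2),px.round(1),onplane(px,C,{"card_top":.085,"stamp_lane":.003,"stapler_lane":.003,"clip":.014}.get(n,0)).round(3))
cv2.imwrite("pics/crop.png",cv2.resize(p[225:345,365:485],None,fx=5,fy=5,interpolation=cv2.INTER_CUBIC))
E
```

```text
tray 0.62 [322. 289.] 5501 med [0.451 0.018 0.005] z [-0.001  0.023] rect [448.3  20.2] [203.3 174.3] -80.9
stamp 0.68 [207. 312.] 267 med [0.398 0.283 0.016] z [0.009 0.057] rect [399.7 286.8] [57.1 23.5] 46.5
stapler 0.71 [439. 248.] 928 med [ 0.542 -0.265  0.033] z [0.002 0.04 ] rect [ 543.9 -271.4] [146.9  41.1] 9.3
perch 0.56 [426. 310.] 348 med [ 0.404 -0.231  0.012] z [0.007 0.021] rect [ 391.7 -244.6] [63.3 59.5] -19.6
clip 0.73 [438. 318.] 461 med [ 0.383 -0.249  0.06 ] z [0.021 0.092] rect [ 386.6 -243.3] [55. 43.] 71.9
clip 0.58 [393. 298.] 193 med [ 0.425 -0.148  0.035] z [0.025 0.057] rect [ 423.5 -147.2] [38.7 27.2] -47.8
clip 0.53 [403. 256.] 262 med [ 0.531 -0.177  0.034] z [-0.001  0.057] rect [ 533.8 -181.3] [48.5 39.5] 14.4
tape_roll 0.85 [141. 309.] 910 med [0.413 0.42  0.022] z [0.001 0.028] rect [416.1 417.2] [102.1 101.1] 33.7
sticky_pad 0.68 [447. 318.] 230 med [ 0.381 -0.258  0.063] z [0.049 0.09 ] rect [ 381. -257.] [40.9 23.7] -24.2
sticky_pad 0.65 [457. 185.] 1053 med [ 0.688 -0.299  0.04 ] z [0.034 0.045] rect [ 689.5 -300.7] [79.  77.2] -72.3
stamp_lane 0.72 [350.8 266.8] [ 0.504 -0.052  0.003]
stapler_lane 0.73 [303.6 292.2] [0.444 0.062 0.003]
card_top 0.72 [278.4 293.5] [0.437 0.115 0.085]
tray 0.85 [329.6 287.5] [ 0.455 -0.001  0.   ]
tray 0.43 [434.  316.1] [ 0.386 -0.249  0.   ]
clip 0.76 [433.3 314.8] [ 0.389 -0.245  0.014]
clip 0.51 [391.  299.1] [ 0.426 -0.146  0.014]
clip 0.47 [402.6 257.1] [ 0.526 -0.176  0.014]
perch 0.6 [436.9 317.5] [ 0.382 -0.256  0.   ]
stamp 0.69 [207.7 311. ] [0.401 0.291 0.   ]
stamp 0.54 [427.5 309.8] [ 0.401 -0.234  0.   ]
stapler 0.89 [436.9 255.2] [ 0.532 -0.261  0.   ]
```

View pics/crop.png

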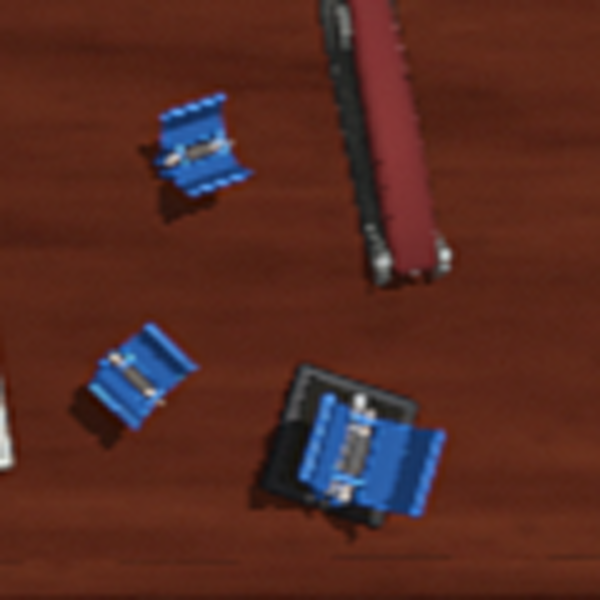

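The crop confirms it: the clip on the black foot is the largest, and its hinge axis is yawed about -17°. The other two are small loose clips. I'll go over the stamp now.

Request:
{"name": "drive_tool", "arguments": {
  "series": [
    [0.028, -0.026, 0, 0, 0, 0],
    [0.028, -0.026, 0, 0, 0, 0],
    [0.028, -0.026, 0, 0, 0, 0],
    [0.028, -0.026, 0, 0, 0, 0],
    [0.028, -0.026, 0, 0, 0, 0],
    [0.028, -0.026, 0, 0, 0, 0],
    [0.028, -0.026, 0, 0, 0, 0],
    [0.028, -0.026, 0, 0, 0, 0]
  ],
  "claw": 100,
  "force": 25
}}

```text
clock: 1.7
tool_pos: [0.3975, 0.2866, 0.2314]
eef_rot: [[0.329, 0.944, 0.0], [0.944, -0.329, 0.0], [0.0, 0.0, -1.0]]
force: [0.6, 1.5, -0.3]
finger_gap: 0.0854
```

```bash
cat >> h.py <<'E'
def st():
    s=manip.read_state(); R=s["eef_rot"]
    print("t",round(s["clock"],2),"tcp",s["tool_pos"].round(4),"yaw",np.degrees(np.arctan2(R[1,0],R[0,0])).round(2),"tilt",R[:2,2].round(4),"F",s["force"].round(1),"gap",round(s["finger_gap"],4),"q",s["joints"].round(2))
    return s
E
python3 - <<'E'
from h import *
s=st(); C=cal("wrist"); p,d=cams.capture("wrist"); cv2.imwrite("pics/w1.png",p)
print("cam",(-C[1].T@C[2]).round(3), C[1].round(2).tolist())
for n in("stamp",):
    for r in cams.trace("wrist",n)[:2]:
        P,u,v=cloud(d,C,r["mask"]); b=P[(P[:,2]<.02)&(P[:,2]>.010)]; k=P[P[:,2]>.054]
        print(round(r["p"],2),len(P),"base",len(b),rect(b) if len(b) else 0,"knob",len(k),rect(k) if len(k) else 0,"zmax",P[:,2].max())
E
```

```text
t 1.7 tcp [0.3975 0.2866 0.2314] yaw 70.81 tilt [0.0003 0.0001] F [ 0.6  1.5 -0.3] gap 0.0854 q [ 0.39  0.24  1.6   0.    1.31 -0.85]
cam [0.321 0.312 0.375] [[0.33, 0.94, 0.0], [0.89, -0.31, 0.32], [0.3, -0.1, -0.95]]
0.93 1451 base 919 (array([400.5, 287.1]), array([58.2, 23.8]), 46.9) knob 360 (array([400.4, 287.2]), array([20.3, 19.3]), 38.8) zmax 0.061229990486200835
```

View pics/w1.png

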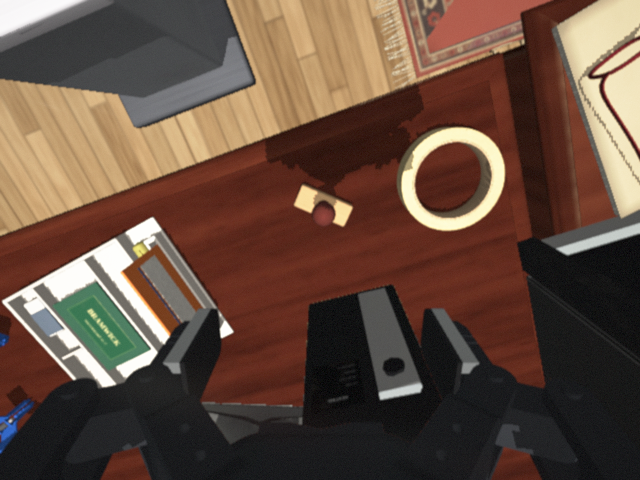

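The wrist view shows the stamp upright at about (323,205), and the measured base of 58x24 mm matches its listed size. I'll grip the knob.

Request:
{"name": "drive_tool", "arguments": {
  "series": [
    [0.003, 0.0005, -0.03, 0, 0, 0],
    [0, 0, -0.03, 0, 0, 0],
    [0, 0, -0.03, 0, 0, 0],
    [0, 0, -0.03, 0, 0, 0],
    [0, 0, -0.03, 0, 0, 0],
    [0, 0, -0.03, 0, 0, 0],
    [0, 0, -0.0225, 0, 0, 0],
    [0, 0, 0, 0, 0, 0]
  ]
}}

```text
clock: 2.6
tool_pos: [0.3977, 0.2881, 0.0266]
eef_rot: [[0.328, 0.945, -0.005], [0.945, -0.328, -0.002], [-0.003, -0.004, -1.0]]
force: [-0.8, 0.4, 0.5]
finger_gap: 0.0855
```

Request:
{"name": "drive_tool", "arguments": {
  "series": [
    [0, 0, 0, 0, 0, 0],
    [0, 0, 0, 0, 0, 0],
    [0, 0, 0, 0, 0, 0],
    [0, 0, 0, 0, 0, 0],
    [0, 0, 0, 0, 0, 0],
    [0, 0, 0, 0, 0, 0],
    [0, 0, 0, 0, 0, 0],
    [0, 0, 0, 0, 0, 0]
  ],
  "claw": 0
}}

```text
clock: 3.4
tool_pos: [0.3998, 0.2885, 0.0295]
eef_rot: [[0.329, 0.944, 0.001], [0.944, -0.329, 0.0], [0.001, 0.001, -1.0]]
force: [-2.0, -0.5, 6.6]
finger_gap: 0.0199
```

Request:
{"name": "drive_tool", "arguments": {
  "series": [
    [0, 0, 0.01, 0, 0, 0],
    [0, 0, 0.03, 0, 0, 0],
    [0, 0, 0.03, 0, 0, 0],
    [0, 0, 0.04, 0, 0, 0],
    [0, 0, 0.04, 0, 0, 0],
    [0, -0.02, 0.03, 0, 0, -4],
    [0.01, -0.04, 0.02, 0, 0, -7],
    [0.01, -0.04, 0, 0, 0, -7]
  ]
}}

```text
clock: 4.2
tool_pos: [0.4203, 0.1876, 0.2321]
eef_rot: [[0.607, 0.795, 0.006], [0.795, -0.607, 0.001], [0.004, 0.004, -1.0]]
force: [1.5, 0.9, -0.4]
finger_gap: 0.0195
```

Request:
{"name": "drive_tool", "arguments": {
  "series": [
    [0.01, -0.04, 0, 0, 0, -7],
    [0.01, -0.04, 0, 0, 0, -7],
    [0, -0.04, 0, 0, 0, -5.8],
    [0, -0.04, 0, 0, 0, 0],
    [0, -0.03, 0, 0, 0, 0],
    [0, 0, 0, 0, 0, 0],
    [0, 0, 0, 0, 0, 0],
    [0, 0, 0, 0, 0, 0]
  ]
}}

```text
clock: 5.0
tool_pos: [0.4394, -0.0009, 0.229]
eef_rot: [[0.838, 0.546, 0.0], [0.546, -0.838, 0.0], [0.0, -0.0, -1.0]]
force: [0.1, -0.0, -0.8]
finger_gap: 0.02
```

```bash
python3 - <<'E'
from h import *
s=st(); C=cal("wrist"); p,d=cams.capture("wrist"); cv2.imwrite("pics/w2.png",p)
np.savez("w2.npz",d=d,K=C[0],R=C[1],t=C[2])
for n in("tray","stamp_lane","stapler_lane","card_top"):
    for r in cams.mark_of("wrist",n)[:1]:
        px=np.array(r["position"])*[640,480]
        print(n,round(r["p"],2),px.round(1),onplane(px,C,{"card_top":.085,"tray":0}.get(n,.003)).round(4))
for n in("tray","stamp"):
  for r in cams.trace("wrist",n)[:1]:
    P,u,v=cloud(d,C,r["mask"]);print(n,round(r["p"],2),len(P),rect(P),np.percentile(P[:,2],[2,50,98]).round(3))
    if n=="tray":
        w=P[(P[:,2]>.018)&(P[:,2]<.026)]; print(rect(w),len(w)); np.save("wall.npy",w)
E
```

```text
t 5.0 tcp [ 0.4394 -0.0009  0.229 ] yaw 33.07 tilt [0.0001 0.0002] F [ 0.1 -0.  -0.8] gap 0.02 q [-0.27  0.12  1.74  0.    1.28 -0.85]
tray 0.7 [333.1 203.2] [0.4527 0.0035 0.    ]
stamp_lane 0.91 [344.9 269.8] [ 0.5065 -0.0531  0.003 ]
stapler_lane 0.66 [354.  157.7] [0.4438 0.0553 0.003 ]
card_top 0.92 [398.7 100.4] [0.4373 0.1114 0.085 ]
tray 0.66 620 (array([ 581.8, -255.2]), array([61.2, 20.1]), 10.3) [0.002 0.008 0.017]
(array([ 564.9, -259.3]), array([15. ,  1.2]), 9.8) 8
stamp 0.63 6808 (array([486.6, -76.3]), array([198.1, 122.9]), -75.4) [0.203 0.216 0.259]
```

View pics/w2.png

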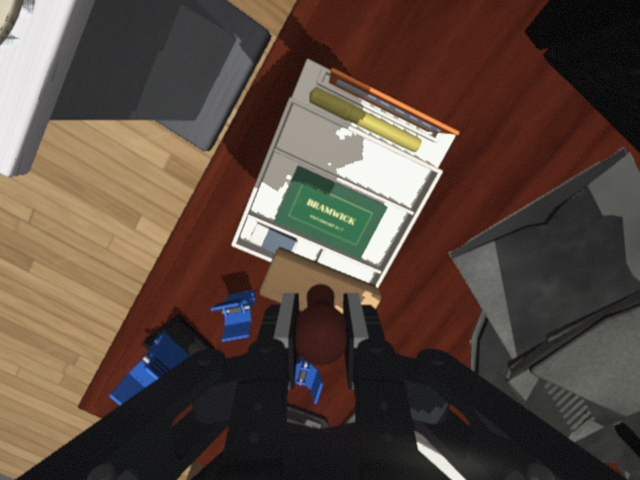

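This view (5 viewed so far) shows the held stamp upright, the tray from about (235,245) to (455,130), and the card's top edge from (332,72) to (458,132). I'll fit the tray pose from this depth image.

```bash
cat > fit.py <<'E'
from h import *
from scipy.optimize import least_squares
w=np.load("w2.npz");C=(w["K"],w["R"],w["t"])
P,u,v=cloud(w["d"],C)
near=(np.hypot(P[:,0]-.45,P[:,1]-.02)<.17)
W=P[near&(P[:,2]>.0195)&(P[:,2]<.0245)]*1000
K=P[near&(P[:,2]>.078)&(P[:,2]<.09)]*1000
print(len(W),len(K),"card rect",rect(K/1000))
def loc(q,P):
    c,s=np.cos(q[2]),np.sin(q[2]); d=P[:,:2]-q[:2]; return np.c_[c*d[:,0]+s*d[:,1],-s*d[:,0]+c*d[:,1]]
def res(q):
    L=loc(q,W); a=np.abs(L)
    dx=np.hypot(a[:,0]-80,np.maximum(a[:,1]-80,0)); dy=np.hypot(a[:,1]-78,np.maximum(a[:,0]-82,0))
    r=np.minimum(dx,dy); k=loc(q,K)
    return np.r_[np.minimum(r,12),(k[:,1]-108.5),]
best=None
for y0 in(-5,0,5):
    f=least_squares(res,[453,y0,.16],loss="soft_l1",diff_step=1e-4)
    if best is None or f.cost<best.cost: best=f
q=best.x; k=loc(q,K); print("tray",q.round(2),np.degrees(q[2]).round(2),"cost",best.cost,"med wall res",np.median(res(q)[:len(W)]).round(2),"cardx",np.percentile(k[:,0],[1,99]),"cardy",k[:,1].std())
c,s=np.cos(q[2]),np.sin(q[2])
for n,l in(("stamp_lane",(45,-60.5)),("stapler_lane",(0,53.5)),("card_top",(0,108.5))): print(n,(q[0]+c*l[0]-s*l[1]).round(1),(q[1]+s*l[0]+c*l[1]).round(1))
S=P[(P[:,2]>.203)&(P[:,2]<.219)&(np.hypot(P[:,0]-.44,P[:,1])<.05)];print("stamp base",len(S),rect(S),np.percentile(S[:,2],[2,98]))
E
python3 fit.py
```

```text
3171 765 card rect (array([436.4, 109.4]), array([109.5,   3.3]), 8.8)
tray [4.5213e+02 2.3200e+00 1.5000e-01] 8.47 cost 12854.657825666995 med wall res 1.56 cardx [-53.42373315  53.45966348] cardy 0.9619694341957565
stamp_lane 505.5 -50.9
stapler_lane 444.2 55.2
card_top 436.1 109.6
stamp base 3628 (array([440.1,  -2.2]), array([58. , 24.3]), 9.5) [0.20634713 0.217084  ]
```

```bash
cat >> fit.py <<'E'
def prof(L,ax,o,lo,hi,a,b):
    m=(L[:,o]>lo)&(L[:,o]<hi)&(L[:,ax]>a)&(L[:,ax]<b); x=L[m,ax]
    return m.sum(), np.percentile(x,[3,50,97]).round(1) if m.sum() else None
D=P[near&(P[:,2]>.015)&(P[:,2]<.0255)]*1000; L=loc(q,D)
print("yaw card alone",rect(K/1000)[2])
for lo,hi in((-70,-20),(-20,20),(20,70)):
    print("y- wall",prof(L,1,0,lo,hi,-88,-68),"y+ wall",prof(L,1,0,lo,hi,70,86), "div29.5",prof(L,1,0,lo,hi,25.5,36))
for lo,hi in((-70,-40),(-40,20),(35,70)):
    print("x- wall",prof(L,0,1,lo,hi,-90,-70),"x+ wall",prof(L,0,1,lo,hi,70,90))
E
python3 fit.py|tail -8
```

```text
stamp base 3628 (array([440.1,  -2.2]), array([58. , 24.3]), 9.5) [0.20634713 0.217084  ]
yaw card alone 8.8
y- wall (np.int64(243), array([-79.3, -76.3, -68.4])) y+ wall (np.int64(384), array([75.9, 78.9, 85.8])) div29.5 (np.int64(176), array([28.1, 29.7, 31. ]))
y- wall (np.int64(0), None) y+ wall (np.int64(272), array([76.1, 78.9, 85.8])) div29.5 (np.int64(133), array([28.2, 29.8, 31.1]))
y- wall (np.int64(0), None) y+ wall (np.int64(280), array([76.1, 78.6, 85.9])) div29.5 (np.int64(157), array([28.2, 30. , 31.2]))
x- wall (np.int64(145), array([-81.3, -78.7, -71.4])) x+ wall (np.int64(111), array([71.4, 78.6, 81.8]))
x- wall (np.int64(277), array([-81.5, -79.3, -77.6])) x+ wall (np.int64(312), array([77.9, 78.8, 81.8]))
x- wall (np.int64(186), array([-81.7, -79.5, -77.8])) x+ wall (np.int64(217), array([77.8, 78.7, 81.5]))
```

Request:
{"name": "drive_tool", "arguments": {
  "series": [
    [0.0327, -0.0243, 0, 0, 0, -0.9],
    [0.0327, -0.0244, 0, 0, 0, 0],
    [0, 0, -0.04, 0, 0, 0],
    [0, 0, -0.04, 0, 0, 0],
    [0, 0, -0.04, 0, 0, 0],
    [0, 0, -0.035, 0, 0, 0],
    [0, 0, 0, 0, 0, 0],
    [0, 0, 0, 0, 0, 0]
  ]
}}

```text
clock: 6.15
tool_pos: [0.5054, -0.0504, 0.0747]
eef_rot: [[0.847, 0.532, 0.0], [0.532, -0.847, -0.0], [0.0, 0.0, -1.0]]
force: [0.3, -0.5, 0.5]
finger_gap: 0.02
```

Request:
{"name": "drive_tool", "arguments": {
  "series": [
    [0, 0, -0.01, 0, 0, 0],
    [0, 0, -0.01, 0, 0, 0],
    [0, 0, -0.01, 0, 0, 0],
    [0, 0, -0.005, 0, 0, 0],
    [0, 0, -0.005, 0, 0, 0],
    [0, 0, -0.001, 0, 0, 0],
    [0, 0, 0, 0, 0, 0],
    [0, 0, 0, 0, 0, 0]
  ]
}}

```text
clock: 6.95
tool_pos: [0.5051, -0.0504, 0.0329]
eef_rot: [[0.847, 0.532, 0.0], [0.532, -0.847, -0.0], [0.0, 0.0, -1.0]]
force: [-0.1, -0.2, -0.4]
finger_gap: 0.0197
```

Request:
{"name": "drive_tool", "arguments": {
  "series": [
    [0, 0, 0, 0, 0, 0],
    [0, 0, 0, 0, 0, 0],
    [0, 0, 0, 0, 0, 0],
    [0, 0, 0, 0, 0, 0],
    [0, 0, 0.02, 0, 0, 0],
    [0, 0, 0.04, 0, 0, 0],
    [0, 0, 0.05, 0, 0, 0],
    [0, 0, 0.05, 0, 0, 0]
  ],
  "claw": 55
}}

```text
clock: 7.75
tool_pos: [0.5044, -0.0502, 0.1946]
eef_rot: [[0.847, 0.532, -0.001], [0.532, -0.847, 0.0], [-0.0, -0.0, -1.0]]
force: [1.1, -0.6, 0.3]
finger_gap: 0.0469
```

Request:
{"name": "drive_tool", "arguments": {
  "series": [
    [0.004, -0.03, 0.04, 0, 0, 8.4],
    [0.004, -0.03, 0, 0, 0, 8.4],
    [0.004, -0.03, 0, 0, 0, 8.4],
    [0.004, -0.03, 0, 0, 0, 8.4],
    [0.004, -0.03, 0, 0, 0, 8.4],
    [0, -0.03, 0, 0, 0, 8.4],
    [0, -0.03, 0, 0, 0, 8.4],
    [0, 0, 0, 0, 0, 8.3]
  ]
}}

```text
clock: 8.55
tool_pos: [0.5244, -0.2634, 0.2321]
eef_rot: [[-0.163, 0.987, -0.001], [0.987, 0.163, -0.0], [-0.0, -0.001, -1.0]]
force: [-0.0, 0.8, -0.6]
finger_gap: 0.047
```

```bash
python3 - <<'E'
from h import *
s=st(); C=cal("wrist"); p,d=cams.capture("wrist"); cv2.imwrite("pics/w3.png",p)
for r in cams.trace("wrist","stapler")[:2]:
    P,u,v=cloud(d,C,r["mask"]); a=P[P[:,2]>.033];print(round(r["p"],2),len(P),rect(P[P[:,2]>.003]),"arm",rect(a),len(a),np.percentile(P[:,2],[2,98]).round(3))
for r in cams.mark_of("wrist","stapler")[:1]: print(onplane(np.array(r["position"])*[640,480],C,0))
m=cams.trace("wrist","clip")
for r in m[:4]:
    P,u,v=cloud(d,C,r["mask"]);print("clip",round(r["p"],2),len(P),rect(P),P[:,2].max())
E
```

```text
t 8.55 tcp [ 0.5244 -0.2634  0.2321] yaw 99.37 tilt [-0.0006 -0.0004] F [-0.   0.8 -0.6] gap 0.047 q [-0.66  0.45  1.3  -0.    1.39 -2.4 ]
0.64 4039 (array([ 542.6, -271.1]), array([142.6,  35.8]), 8.2) arm (array([ 539.5, -271.5]), array([132.9,  24. ]), 8.4) 2874 [0.007 0.041]
0.26 1958 (array([ 380.8, -258.7]), array([46.7, 28. ]), -18.2) arm (array([ 382.4, -258.2]), array([40.2, 25.7]), -19.1) 1773 [0.001 0.094]
[ 0.5437371  -0.27222843  0.        ]
clip 0.92 4564 (array([ 376.9, -236.5]), array([73.9, 68.4]), 70.6) 0.09522782447779389
clip 0.81 1278 (array([ 538.3, -175.4]), array([62.9, 35.4]), 31.1) 0.060963475187941145
clip 0.66 1681 (array([ 425.6, -146.2]), array([40.3, 37.2]), -45.6) 0.061068480584670876
```

View pics/w3.png

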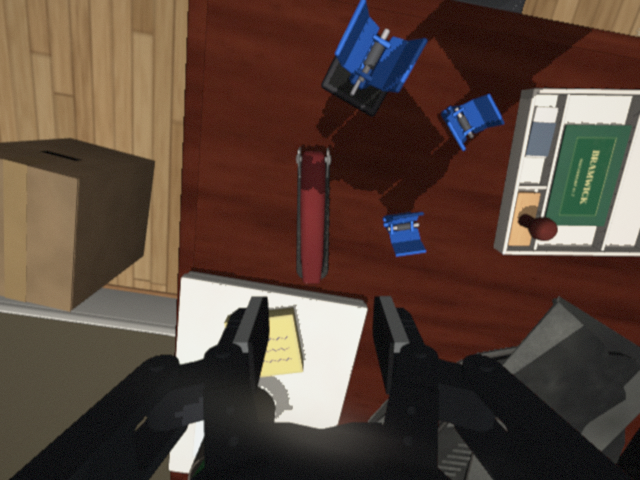

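The view (6 viewed) shows the stamp seated upright in its pocket at (525,220) and the stapler at (313,215). I'll grip the stapler's arm high so that the fingertips clear the tray walls later.

Request:
{"name": "drive_tool", "arguments": {
  "series": [
    [0.0186, -0.0083, -0.04, 0, 0, -1],
    [0, 0, -0.04, 0, 0, 0],
    [0, 0, -0.04, 0, 0, 0],
    [0, 0, -0.04, 0, 0, 0],
    [0, 0, -0.03, 0, 0, 0],
    [0, 0, -0.0211, 0, 0, 0],
    [0, 0, 0, 0, 0, 0],
    [0, 0, 0, 0, 0, 0]
  ]
}}

```text
clock: 9.55
tool_pos: [0.544, -0.2683, 0.0225]
eef_rot: [[-0.142, 0.99, 0.001], [0.99, 0.142, -0.001], [-0.001, 0.001, -1.0]]
force: [-1.2, -0.4, 0.5]
finger_gap: 0.047
```

Request:
{"name": "drive_tool", "arguments": {
  "series": [
    [0, 0, 0, 0, 0, 0],
    [0, 0, 0, 0, 0, 0],
    [0, 0, 0, 0, 0, 0],
    [0, 0, 0, 0, 0, 0],
    [0, 0, 0, 0, 0, 0],
    [0, 0, 0, 0, 0, 0],
    [0, 0, 0, 0, 0, 0],
    [0, 0, 0, 0, 0, 0]
  ],
  "claw": 0,
  "force": 60
}}

```text
clock: 10.35
tool_pos: [0.5443, -0.2691, 0.0234]
eef_rot: [[-0.142, 0.99, 0.002], [0.99, 0.142, -0.002], [-0.002, 0.002, -1.0]]
force: [-1.0, 0.3, 6.8]
finger_gap: 0.0215
```

Request:
{"name": "drive_tool", "arguments": {
  "series": [
    [0, 0, 0.005, 0, 0, 0],
    [0, 0, 0.01, 0, 0, 0],
    [0, 0, 0.02, 0, 0, 0],
    [0, 0, 0.03, 0, 0, 0],
    [0, 0, 0.04, 0, 0, 0],
    [0, 0, 0.04, 0, 0, 0],
    [0, 0, 0.04, 0, 0, 0],
    [0, 0, 0.025, 0, 0, 0]
  ]
}}

```text
clock: 11.15
tool_pos: [0.5438, -0.2687, 0.2358]
eef_rot: [[-0.143, 0.99, 0.003], [0.99, 0.143, -0.003], [-0.003, 0.003, -1.0]]
force: [-0.1, 0.6, -2.5]
finger_gap: 0.0215
```

Request:
{"name": "drive_tool", "arguments": {
  "series": [
    [-0.0125, 0.0405, 0, 0, 0, 0],
    [-0.0125, 0.0405, 0, 0, 0, 0],
    [-0.0125, 0.0405, 0, 0, 0, 0],
    [-0.0125, 0.0405, 0, 0, 0, 0],
    [-0.0125, 0.0405, 0, 0, 0, 0],
    [-0.0125, 0.0405, 0, 0, 0, 0],
    [-0.0125, 0.0405, 0, 0, 0, 0],
    [-0.0125, 0.0405, 0, 0, 0, 0]
  ]
}}

```text
clock: 11.95
tool_pos: [0.4425, 0.057, 0.2323]
eef_rot: [[-0.143, 0.99, 0.001], [0.99, 0.143, -0.0], [-0.0, 0.001, -1.0]]
force: [-0.0, 1.1, -1.9]
finger_gap: 0.0211
```

Request:
{"name": "drive_tool", "arguments": {
  "series": [
    [0, 0, 0, 0, 0, 0],
    [0, 0, 0, 0, 0, 0],
    [0, 0, 0, 0, 0, 0],
    [0, 0, 0, 0, 0, 0],
    [0, 0, 0, 0, 0, 0],
    [0, 0, 0, 0, 0, 0],
    [0, 0, 0, 0, 0, 0],
    [0, 0, 0, 0, 0, 0]
  ]
}}

```text
clock: 12.75
tool_pos: [0.4435, 0.0553, 0.2315]
eef_rot: [[-0.143, 0.99, -0.0], [0.99, 0.143, -0.0], [0.0, -0.0, -1.0]]
force: [-0.6, -0.7, -2.3]
finger_gap: 0.0215
```

```bash
python3 - <<'E'
from h import *
s=st(); T=s["tool_pos"]; C=cal("wrist"); p,d=cams.capture("wrist"); cv2.imwrite("pics/w4.png",p)
np.savez("w4.npz",d=d,K=C[0],R=C[1],t=C[2])
for r in cams.trace("wrist","stapler")[:2]:
    P,u,v=cloud(d,C,r["mask"]);P=P[np.hypot(P[:,0]-T[0],P[:,1]-T[1])<.1]; P=P[(P[:,2]>.2)&(P[:,2]<.265)]
    print(round(r["p"],2),len(P),rect(P) if len(P)>5 else 0,np.percentile(P[:,2],[2,98]).round(3) if len(P) else 0)
    a=P[(P[:,2]>.245)]; b=P[P[:,2]<.235]
    for x in(a,b):
        if len(x)>20: print(len(x),rect(x),np.percentile(x[:,2],[1,99]).round(4))
for r in cams.mark_of("wrist","stapler")[:2]: print(round(r["p"],2),onplane(np.array(r["position"])*[640,480],C,T[2]-.0225))
E
```

```text
t 12.75 tcp [0.4435 0.0553 0.2315] yaw 98.21 tilt [-0.0001 -0.    ] F [-0.6 -0.7 -2.3] gap 0.0215 q [-0.14  0.14  1.72 -0.    1.29 -1.85]
0.75 17656 (array([440.1,  53.1]), array([143.5,  34.8]), 8.3) [0.216 0.249]
11065 (array([437.9,  52.7]), array([117. ,  23.6]), 8.6) [0.2451 0.2493]
1826 (array([440.1,  53.1]), array([143.5,  34.8]), 8.3) [0.2141 0.2349]
0.89 [0.43996385 0.05186926 0.20904997]
```

View pics/w4.png

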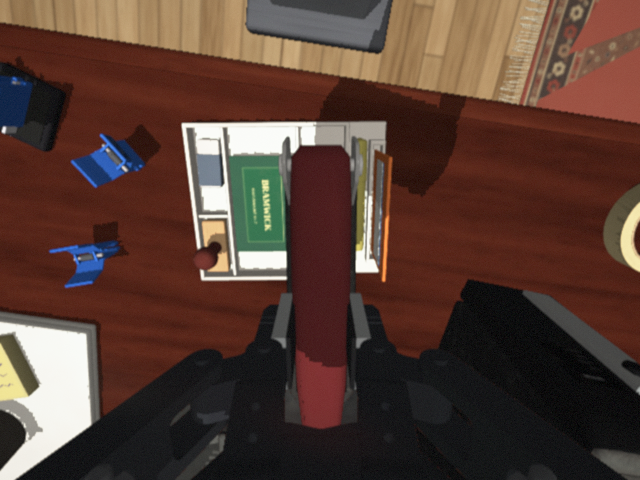

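The view (7 viewed) shows the stapler held level over the tray, in line with its lane, and the stamp in its pocket at (212,245). I'll refit the tray in this same picture, so that any camera bias cancels out.

```bash
sed -i 's/np.load("w2.npz")/np.load(__import__("sys").argv[1])/; s/near=(/near=(P[:,2]<.15)\&(/' fit.py; python3 fit.py w4.npz
```

```text
2553 614 card rect (array([435.9, 109.1]), array([109.5,   3.5]), 8.6)
tray [4.5209e+02 1.9800e+00 1.5000e-01] 8.49 cost 9966.972837720452 med wall res 1.54 cardx [-54.3293856   52.96282735] cardy 0.9583989186750105
stamp_lane 505.5 -51.2
stapler_lane 444.2 54.9
card_top 436.1 109.3
stamp base 429 (array([423.7,  34.7]), array([45.6,  2.7]), 7.5) [0.2140263 0.2170858]
yaw card alone 8.6
y- wall (np.int64(459), array([-79.5, -76.3, -68.3])) y+ wall (np.int64(69), array([76.1, 77.9, 79.3])) div29.5 (np.int64(40), array([28.4, 29.6, 30.7]))
y- wall (np.int64(279), array([-79.4, -76.4, -69.1])) y+ wall (np.int64(0), None) div29.5 (np.int64(0), None)
y- wall (np.int64(232), array([-79.3, -75.8, -68.4])) y+ wall (np.int64(0), None) div29.5 (np.int64(0), None)
x- wall (np.int64(162), array([-81.6, -79. , -71.5])) x+ wall (np.int64(234), array([70.2, 78.4, 81.8]))
x- wall (np.int64(299), array([-81.6, -79.7, -77.8])) x+ wall (np.int64(268), array([77.7, 78.7, 81.7]))
x- wall (np.int64(146), array([-81.2, -79.8, -78.4])) x+ wall (np.int64(0), None)
```

Request:
{"name": "drive_tool", "arguments": {
  "series": [
    [0.003, 0.002, -0.03, 0, 0, 0],
    [0, 0, -0.04, 0, 0, 0],
    [0, 0, -0.04, 0, 0, 0],
    [0, 0, -0.035, 0, 0, 0],
    [0, 0, -0.015, 0, 0, 0],
    [0, 0, 0, 0, 0, 0],
    [0, 0, 0, 0, 0, 0],
    [0, 0, 0, 0, 0, 0]
  ]
}}

```text
clock: 13.7
tool_pos: [0.4473, 0.0574, 0.0728]
eef_rot: [[-0.143, 0.99, 0.002], [0.99, 0.143, -0.0], [-0.001, 0.002, -1.0]]
force: [0.0, 1.2, -2.1]
finger_gap: 0.0216
```

Request:
{"name": "drive_tool", "arguments": {
  "series": [
    [0, 0, -0.01, 0, 0, 0],
    [0, 0, -0.01, 0, 0, 0],
    [0, 0, -0.01, 0, 0, 0],
    [0, 0, -0.01, 0, 0, 0],
    [0, 0, -0.003, 0, 0, 0],
    [0, 0, -0.0015, 0, 0, 0],
    [0, 0, 0, 0, 0, 0],
    [0, 0, 0, 0, 0, 0]
  ]
}}

```text
clock: 14.5
tool_pos: [0.4467, 0.0574, 0.0273]
eef_rot: [[-0.143, 0.99, 0.001], [0.99, 0.143, -0.0], [-0.0, 0.001, -1.0]]
force: [0.2, -0.1, -2.8]
finger_gap: 0.0212
```

Request:
{"name": "drive_tool", "arguments": {
  "series": [
    [0, 0, -0.0008, 0, 0, 0],
    [0, 0, -0.0008, 0, 0, 0],
    [0, 0, 0, 0, 0, 0],
    [0, 0, 0, 0, 0, 0],
    [0, 0, 0, 0, 0, 0],
    [0, 0, 0, 0, 0, 0],
    [0, 0, 0, 0, 0, 0],
    [0, 0, 0, 0, 0, 0]
  ]
}}

```text
clock: 15.3
tool_pos: [0.4468, 0.0575, 0.0264]
eef_rot: [[-0.143, 0.99, 0.001], [0.99, 0.143, -0.0], [-0.0, 0.001, -1.0]]
force: [-3.4, 1.0, 10.0]
finger_gap: 0.0214
```

Request:
{"name": "drive_tool", "arguments": {
  "series": [
    [0, 0, 0, 0, 0, 0],
    [0, 0, 0, 0, 0, 0],
    [0, 0, 0, 0, 0, 0],
    [0, 0, 0, 0, 0, 0],
    [0, 0, 0.02, 0, 0, 0],
    [0, 0, 0.04, 0, 0, 0],
    [0, 0, 0.05, 0, 0, 0],
    [0, 0, 0.05, 0, 0, 0]
  ],
  "claw": 50
}}

```text
clock: 16.1
tool_pos: [0.4462, 0.0575, 0.1875]
eef_rot: [[-0.143, 0.99, 0.0], [0.99, 0.143, -0.0], [-0.0, 0.0, -1.0]]
force: [1.8, -0.6, -0.6]
finger_gap: 0.0425
```

Request:
{"name": "drive_tool", "arguments": {
  "series": [
    [-0.008, -0.03, 0.045, 0, 0, -3],
    [-0.008, -0.04, 0, 0, 0, -4],
    [-0.008, -0.04, 0, 0, 0, -4],
    [-0.008, -0.04, 0, 0, 0, -4],
    [-0.008, -0.04, 0, 0, 0, -4],
    [-0.008, -0.04, 0, 0, 0, -4],
    [-0.008, -0.04, 0, 0, 0, -3],
    [-0.008, -0.03, 0, 0, 0, 0]
  ]
}}

```text
clock: 16.9
tool_pos: [0.3826, -0.2422, 0.2268]
eef_rot: [[0.308, 0.951, 0.001], [0.951, -0.308, -0.001], [-0.001, 0.001, -1.0]]
force: [1.1, 0.1, 0.3]
finger_gap: 0.0427
```

```bash
cat > clip.py <<'E'
from h import *
s=st(); C=cal("wrist"); p,d=cams.capture("wrist"); cv2.imwrite("pics/w5.png",p)
np.savez("w5.npz",d=d,K=C[0],R=C[1],t=C[2])
P,u,v=cloud(d,C); hsv=cv2.cvtColor(p,cv2.COLOR_BGR2HSV)[v,u]
blue=(hsv[:,0]>95)&(hsv[:,0]<130)&(hsv[:,1]>100)&(np.hypot(P[:,0]-.388,P[:,1]+.245)<.06)
B=P[blue]; print(len(B),"z",np.percentile(B[:,2],[1,99]).round(4))
for lo,hi in((.086,.1),(.07,.086),(.05,.07)):
    x=B[(B[:,2]>lo)&(B[:,2]<hi)]; print(lo,len(x),rect(x) if len(x)>10 else "")
F=P[(np.hypot(P[:,0]-.388,P[:,1]+.245)<.055)&(P[:,2]>.008)&(P[:,2]<.0145)]; print("foot",rect(F),len(F))
for n in("clip","flat_a","flat_b","perch"):
    for r in cams.mark_of("wrist",n)[:3]:
        print(n,round(r["p"],2),onplane(np.array(r["position"])*[640,480],C,{"clip":.014,"perch":0}.get(n,.078)).round(4))
for r in cams.trace("wrist","stapler")[:1]:
    Q,_,_=cloud(d,C,r["mask"]);print("stapler",round(r["p"],2),rect(Q),np.percentile(Q[:,2],[2,98]).round(4))
cv2.imwrite("pics/w5.png",p)
E
python3 clip.py
```

```text
t 16.9 tcp [ 0.3826 -0.2422  0.2268] yaw 72.06 tilt [ 0.0005 -0.0008] F [1.1 0.1 0.3] gap 0.0427 q [-0.82  0.16  1.71 -0.    1.28 -2.08]
2887 z [0.0018 0.2529]
0.086 613 (array([ 386.8, -243.8]), array([54.4, 39.7]), 70.7)
0.07 538 (array([ 386.4, -243.8]), array([48., 39.]), 71.3)
0.05 1352 (array([ 386.8, -243.8]), array([41. , 40.1]), 70.2)
foot (array([ 392.3, -245.9]), array([64.6, 59.5]), -19.1) 834
clip 0.82 [ 0.3877 -0.244   0.014 ]
clip 0.64 [ 0.4195 -0.1506  0.014 ]
clip 0.58 [ 0.5234 -0.1852  0.014 ]
flat_a 0.93 [ 0.4033 -0.1432  0.078 ]
flat_a 0.91 [ 0.4973 -0.1871  0.078 ]
flat_a 0.77 [ 0.5244 -0.1798  0.078 ]
flat_b 0.93 [ 0.4033 -0.1432  0.078 ]
flat_b 0.91 [ 0.4973 -0.1871  0.078 ]
flat_b 0.77 [ 0.5244 -0.1798  0.078 ]
stapler 0.62 (array([446.2,  47.9]), array([151.6,  41.1]), 3.4) [0.0095 0.0426]
```

View pics/w5.png

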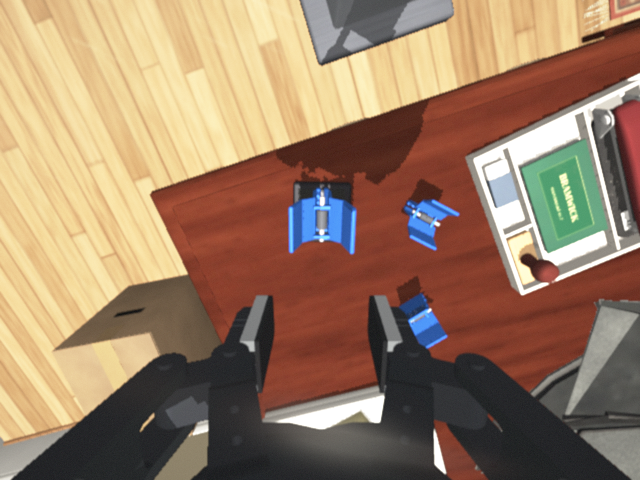

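The view (8 viewed) shows the clip on its perch at (322,220), opening along the tool's x, with the stamp seated and the stapler in the tray at the right edge. I'll go to the clip's flats.

Request:
{"name": "drive_tool", "arguments": {
  "series": [
    [0.004, 0, -0.03, 0, 0, -1.2],
    [0, 0, -0.03, 0, 0, 0],
    [0, 0, -0.03, 0, 0, 0],
    [0, 0, -0.03, 0, 0, 0],
    [0, 0, -0.03, 0, 0, 0],
    [0, 0, -0.0188, 0, 0, 0],
    [0, 0, 0, 0, 0, 0],
    [0, 0, 0, 0, 0, 0]
  ],
  "claw": 92,
  "force": 20
}}

```text
clock: 18.0
tool_pos: [0.3877, -0.2396, 0.0585]
eef_rot: [[0.324, 0.946, 0.0], [0.946, -0.324, -0.0], [-0.0, 0.001, -1.0]]
force: [-1.0, -0.7, 1.3]
finger_gap: 0.0787
```

```bash
python3 - <<'E'
from h import *
st(); C=cal("wrist"); p,d=cams.capture("wrist"); cv2.imwrite("pics/w6.png",p)
P,u,v=cloud(d,C); hsv=cv2.cvtColor(p,cv2.COLOR_BGR2HSV)[v,u]
B=P[(hsv[:,0]>95)&(hsv[:,0]<130)&(hsv[:,1]>100)&(np.hypot(P[:,0]-.388,P[:,1]+.245)<.045)]
B=B[B[:,2]<.11]
print(len(B),np.percentile(B[:,2],[1,50,99]).round(4),rect(B[B[:,2]>.085]))
p2,_=cams.capture("top")
cv2.imwrite("pics/b.png",np.hstack([cv2.resize(p,(400,300)),cv2.resize(p2[235:340,265:405],(400,300))]))
E
```

```text
t 18.0 tcp [ 0.3877 -0.2396  0.0585] yaw 71.08 tilt [ 0.0004 -0.0004] F [-1.  -0.7  1.3] gap 0.0787 q [-0.81  0.39  1.9   0.    0.85 -2.05]
12743 [0.0205 0.0682 0.0933] (array([ 387. , -244.1]), array([55. , 40.9]), 71.0)
```

View pics/b.png

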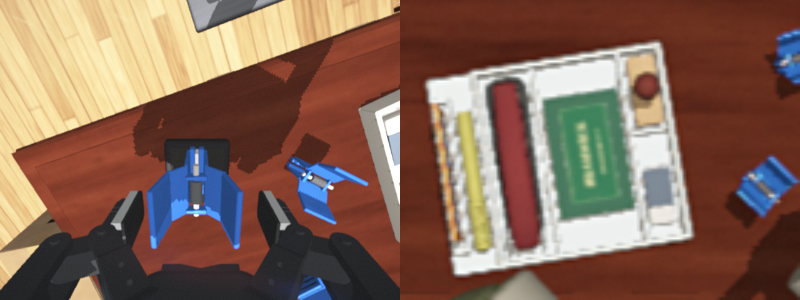

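The left half shows the fingers either side of the clip, which sits about 2 mm off centre. The right half shows the stapler and stamp seated in their compartments (9 viewed). I'll correct the offset and squeeze.

Request:
{"name": "drive_tool", "arguments": {
  "series": [
    [-0.0008, -0.0024, -0.001, 0, 0, 0],
    [0, 0, 0, 0, 0, 0],
    [0, 0, 0, 0, 0, 0],
    [0, 0, 0, 0, 0, 0],
    [0, 0, 0, 0, 0, 0],
    [0, 0, 0, 0, 0, 0],
    [0, 0, 0, 0, 0, 0],
    [0, 0, 0, 0, 0, 0]
  ]
}}

```text
clock: 18.9
tool_pos: [0.3864, -0.2424, 0.0568]
eef_rot: [[0.325, 0.946, -0.0], [0.946, -0.325, 0.0], [-0.0, -0.0, -1.0]]
force: [-0.6, 0.2, -0.2]
finger_gap: 0.0788
```

Request:
{"name": "drive_tool", "arguments": {
  "series": [
    [0, 0, 0, 0, 0, 0],
    [0, 0, 0, 0, 0, 0],
    [0, 0, 0, 0, 0, 0],
    [0, 0, 0, 0, 0, 0],
    [0, 0, 0, 0, 0, 0],
    [0, 0, 0, 0, 0, 0],
    [0, 0, 0, 0, 0, 0],
    [0, 0, 0, 0, 0, 0]
  ],
  "claw": 0,
  "force": 25
}}

```text
clock: 19.7
tool_pos: [0.3874, -0.2454, 0.0594]
eef_rot: [[0.325, 0.946, 0.003], [0.946, -0.325, -0.007], [-0.006, 0.005, -1.0]]
force: [-7.5, -6.4, 23.0]
finger_gap: 0.0377
```

```bash
python3 - <<'E'
from h import *
st(); C=cal("wrist"); p,d=cams.capture("wrist")
a=p[100:400,180:480]
p2,_=cams.capture("side"); b=cv2.resize(p2[285:365,225:305],(300,300),interpolation=cv2.INTER_CUBIC)
cv2.imwrite("pics/c.png",np.hstack([a,b]))
E
```

```text
t 19.7 tcp [ 0.3874 -0.2454  0.0594] yaw 71.06 tilt [ 0.0033 -0.0073] F [-7.5 -6.4 23. ] gap 0.0377 q [-0.82  0.4   1.9  -0.    0.84 -2.06]
```

View pics/c.png

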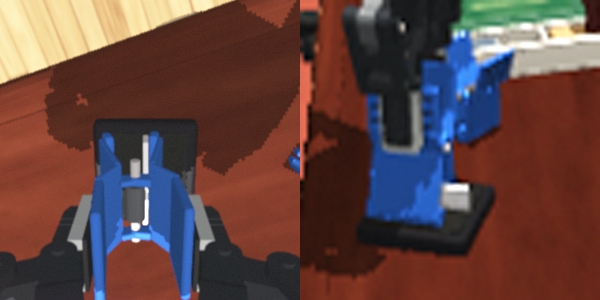

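The clip has opened (gap 37.7 mm, 10 viewed). The 23 N upward force shows its jaws pressing on the perch foot, so I'll lift gently.

Request:
{"name": "drive_tool", "arguments": {
  "series": [
    [0, 0, 0.001, 0, 0, 0],
    [0, 0, 0.002, 0, 0, 0],
    [0, 0, 0.002, 0, 0, 0],
    [0, 0, 0.002, 0, 0, 0],
    [0, 0, 0.003, 0, 0, 0],
    [0, 0, 0.003, 0, 0, 0],
    [0, 0, 0.005, 0, 0, 0],
    [0, 0, 0.005, 0, 0, 0]
  ]
}}

```text
clock: 20.6
tool_pos: [0.3864, -0.2424, 0.0802]
eef_rot: [[0.325, 0.946, -0.0], [0.946, -0.325, -0.0], [-0.0, 0.0, -1.0]]
force: [0.2, -0.1, -0.2]
finger_gap: 0.0367
```

Request:
{"name": "drive_tool", "arguments": {
  "series": [
    [0, 0, 0.01, 0, 0, 0],
    [0, 0, 0.02, 0, 0, 0],
    [0, 0, 0.02, 0, 0, 0],
    [0, 0, 0.03, 0, 0, 0],
    [0, 0, 0.03, 0, 0, 0],
    [0, 0, 0.02, 0, 0, 0],
    [0, 0, 0, 0, 0, 0],
    [0, 0, 0, 0, 0, 0]
  ]
}}

```text
clock: 21.4
tool_pos: [0.3862, -0.2422, 0.2097]
eef_rot: [[0.325, 0.946, 0.0], [0.946, -0.325, -0.0], [0.0, 0.0, -1.0]]
force: [-0.8, 0.6, 0.0]
finger_gap: 0.0366
```

```bash
cat > hc.py <<'E'
import sys
from h import *
s=st(); T=s["tool_pos"]; C=cal("wrist"); p,d=cams.capture("wrist")
P,u,v=cloud(d,C); hsv=cv2.cvtColor(p,cv2.COLOR_BGR2HSV)[v,u]
m=(hsv[:,0]>95)&(hsv[:,0]<130)&(hsv[:,1]>100)&(np.hypot(P[:,0]-T[0],P[:,1]-T[1])<.05)&(np.abs(P[:,2]-T[2])<.07)
R=s["eef_rot"]; B=P[m]; L=(B-T)@R*1000   # tool frame mm
print(len(B),"world z",np.percentile(B[:,2],[.5,99.5]).round(4))
print("tool x,y,z 1/99%",np.percentile(L,[1,50,99],axis=0).round(1).tolist())
for lo in range(-40,50,10):
    k=(L[:,2]>lo)&(L[:,2]<lo+10)
    if k.sum()>20: print("tool z",lo,k.sum(),"x",np.percentile(L[k,0],[1,25,75,99]).round(1),"y",np.percentile(L[k,1],[1,99]).round(1))
cv2.imwrite("pics/"+sys.argv[1],p)
np.savez("w6.npz",d=d,K=C[0],R=C[1],t=C[2])
E
python3 hc.py w7.png; python3 - <<'E'
import cv2,numpy as np
from h import *
a=cv2.imread("pics/w7.png")
p2,_=cams.capture("side"); b=cv2.resize(p2[210:370,210:310],(300,480),interpolation=cv2.INTER_CUBIC)
cv2.imwrite("pics/d.png",np.hstack([a[:,80:560],b]))
E
```

```text
t 21.4 tcp [ 0.3862 -0.2422  0.2097] yaw 71.02 tilt [ 0. -0.] F [-0.8  0.6  0. ] gap 0.0366 q [-0.82  0.18  1.73  0.    1.23 -2.06]
8333 world z [0.1699 0.2483]
tool x,y,z 1/99% [[-21.1, -21.0, -38.3], [3.7, -6.4, -6.4], [16.9, 19.1, 38.0]]
tool z -40 2477 x [-18.3 -15.9  14.9  17.1] y [-19.4  19.2]
tool z -30 727 x [-19.6 -14.9  12.9  15.8] y [-19.8  17.4]
tool z -20 555 x [-19.  -15.5  12.2  15. ] y [-19.8  17.2]
tool z -10 2065 x [-16.6 -14.    9.5  12.5] y [-19.6  19.4]
tool z 0 1657 x [-13.   -9.6   4.5   7. ] y [-19.7  18.9]
tool z 10 159 x [-17.5 -16.    6.2   7.9] y [-20.  -11.3]
tool z 20 223 x [-20.8 -19.2   8.5  10.2] y [-19.9  -6.3]
tool z 30 432 x [-23.  -20.3   7.2  11.8] y [-22.   -3.3]
tool z 40 38 x [-21.3   6.4   9.5  11. ] y [-22.1 -19.4]
```

View pics/d.png

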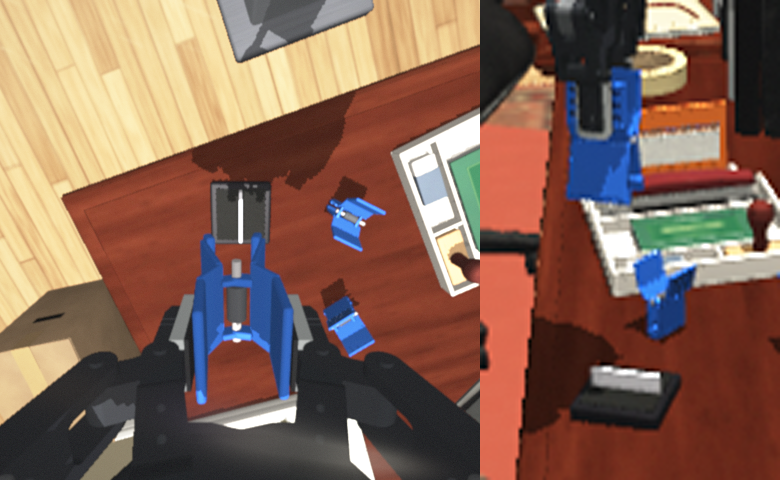

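The picture (11 viewed) shows the clip off its perch, held wide open, with gap 36.6 mm at the stop and jaw tips about 35 mm apart outside. It leans roughly 3-4°. I'll carry it over the card and correct the lean.

Request:
{"name": "drive_tool", "arguments": {
  "series": [
    [0.006, 0.044, 0, 0, 0, 3.4],
    [0.006, 0.044, 0, 0, 0, 3.4],
    [0.006, 0.044, 0, 0, 0, 3.4],
    [0.006, 0.044, 0, 0, 0, 3.4],
    [0.006, 0.044, 0, 0, 0, 3.5],
    [0.006, 0.044, 0, 0, 0, 3.5],
    [0.006, 0.044, 0, 0, 0, 3.5],
    [0.006, 0.044, 0, 0, 0, 3.4]
  ]
}}

```text
clock: 22.3
tool_pos: [0.4339, 0.1115, 0.209]
eef_rot: [[-0.151, 0.989, -0.002], [0.989, 0.151, -0.0], [0.0, -0.002, -1.0]]
force: [1.0, -0.8, -0.7]
finger_gap: 0.0361
```

Request:
{"name": "drive_tool", "arguments": {
  "series": [
    [0, 0, 0, 1.5, 0.2, 0],
    [0, 0, 0, 1.5, 0.2, 0],
    [0, 0, 0, 0, 0, 0],
    [0, 0, 0, 0, 0, 0],
    [0, 0, 0, 0, 0, 0],
    [0, 0, 0, 0, 0, 0],
    [0, 0, 0, 0, 0, 0],
    [0, 0, 0, 0, 0, 0]
  ]
}}

```text
clock: 23.1
tool_pos: [0.4344, 0.1095, 0.2098]
eef_rot: [[-0.148, 0.989, -0.007], [0.988, 0.148, 0.052], [0.053, 0.001, -0.999]]
force: [0.0, 0.2, -0.4]
finger_gap: 0.0362
```

```bash
cat >> hc.py <<'E'
# tray-aligned coordinates relative to card top measured by same camera
K=P[(np.hypot(P[:,0]-.436,P[:,1]-.11)<.08)&(P[:,2]>.076)&(P[:,2]<.092)&(hsv[:,0]<25)&(hsv[:,1]>120)]
a=np.radians(8.5); Q=np.array([[np.cos(a),np.sin(a)],[-np.sin(a),np.cos(a)]])
if len(K)>30:
    k=K[:,:2]@Q.T; c0=np.array([np.percentile(k[:,0],[1,99]).mean(),np.percentile(k[:,1],[3,97]).mean()]); r=rect(K)
    print("card",len(K),r,"z",np.percentile(K[:,2],[2,98]).round(4))
else: c0=np.array([436.1,109.4])@Q.T/1000; print("card few",len(K))
b=B[:,:2]@Q.T-c0
for lo in np.arange(B[:,2].min(),B[:,2].max(),.008):
    k=(B[:,2]>lo)&(B[:,2]<lo+.008)
    if k.sum()>20: print("z",lo.round(3),k.sum(),"along",(np.percentile(b[k,0],[1,99])*1000).round(1),"across",(np.percentile(b[k,1],[1,25,75,99])*1000).round(1))
top=B[B[:,2]>B[:,2].max()-.006]; print("top",rect(top))
E
python3 hc.py w8.png
```

```text
t 23.1 tcp [0.4344 0.1095 0.2098] yaw 98.51 tilt [-0.0069  0.0523] F [ 0.   0.2 -0.4] gap 0.0362 q [-0.05  0.16  1.75  0.05  1.24 -1.78]
8256 world z [0.1714 0.2477]
tool x,y,z 1/99% [[-21.1, -21.2, -38.4], [3.2, -6.7, -6.6], [16.3, 18.3, 37.5]]
tool z -40 2499 x [-19.3 -16.5  14.3  16.5] y [-20.2  18.6]
tool z -30 721 x [-20.1 -15.5  12.3  15.4] y [-20.4  17. ]
tool z -20 558 x [-19.4 -16.1  11.7  14.5] y [-20.4  16.9]
tool z -10 2066 x [-17.  -14.6   9.   11.8] y [-20.3  18.6]
tool z 0 1633 x [-13.3 -10.1   4.    6.5] y [-20.3  18.3]
tool z 10 162 x [-18.  -16.2   6.    7.9] y [-20.7 -12.5]
tool z 20 216 x [-21.2 -19.6   8.    9.6] y [-20.7  -7.4]
tool z 30 385 x [-22.8 -19.7   7.2  11.3] y [-22.6  -4.7]
card 362 (array([420.3, 106.8]), array([77.8,  2.9]), 8.7) z [0.0838 0.0872]
z 0.167 279 along [-8.1  9. ] across [-20.3 -15.1   9.7  13.9]
z 0.175 200 along [-7.4 10. ] across [-20.2 -19.1  11.2  12.9]
z 0.183 156 along [-6.2  5.3] across [-18.  -16.9   9.6  11.5]
z 0.191 124 along [-6.2  0.6] across [-15.8 -14.6   7.8   9.6]
z 0.199 462 along [-5.9 30.2] across [-13.2  -9.3   3.9   7.1]
z 0.207 2431 along [-5.8 33.1] across [-15.  -11.6   6.7   9.9]
z 0.215 947 along [-5.8 32.7] across [-18.5 -15.7  11.   13.6]
z 0.223 468 along [-5.9 31.5] across [-19.6 -16.4  11.4  14.3]
z 0.231 583 along [-6.  31.5] across [-21.2 -16.2  11.5  14.7]
z 0.239 1923 along [-5.8 33.2] across [-20.5 -17.   13.   15.3]
z 0.247 682 along [-5.2 32.2] across [-19.6 -18.3  12.7  15.1]
top (array([434.5, 107. ]), array([40.6, 36.2]), 8.4)
```

Request:
{"name": "drive_tool", "arguments": {
  "series": [
    [0.0015, 0.0033, -0.01, 0.5, 0.1, 0],
    [0, 0, -0.02, 0, 0, 0],
    [0, 0, -0.02, 0, 0, 0],
    [0, 0, -0.015, 0, 0, 0],
    [0, 0, 0, 0, 0, 0],
    [0, 0, 0, 0, 0, 0],
    [0, 0, 0, 0, 0, 0],
    [0, 0, 0, 0, 0, 0]
  ]
}}

```text
clock: 23.95
tool_pos: [0.4362, 0.1129, 0.1455]
eef_rot: [[-0.148, 0.989, -0.007], [0.987, 0.148, 0.061], [0.061, 0.002, -0.998]]
force: [-0.5, 0.3, -0.4]
finger_gap: 0.0363
```

```bash
python3 hc.py w9.png|grep -v "tool z"
```

```text
t 23.95 tcp [0.4362 0.1129 0.1455] yaw 98.52 tilt [-0.0074  0.061 ] F [-0.5  0.3 -0.4] gap 0.0363 q [-0.04  0.24  1.84  0.07  1.07 -1.8 ]
8254 world z [0.107  0.1832]
tool x,y,z 1/99% [[-21.1, -21.2, -38.4], [3.3, -6.7, -6.6], [16.4, 18.2, 37.5]]
card 496 (array([432.9, 108.6]), array([103.4,   2.9]), 8.5) z [0.0841 0.0871]
z 0.102 303 along [-17.4   0.5] across [-17.  -11.7  12.7  17.5]
z 0.11 188 along [-16.4   0.9] across [-16.7 -15.6  15.   16.9]
z 0.118 163 along [-15.4  -3.2] across [-14.6 -13.5  13.   14.8]
z 0.126 123 along [-15.3  -7.4] across [-12.5 -11.3  10.9  12.8]
z 0.134 447 along [-15.2  20.7] across [-9.8 -6.1  7.1 10.2]
z 0.142 2417 along [-15.1  23.7] across [-12.   -8.6   9.7  12.9]
z 0.15 970 along [-15.2  23.5] across [-15.9 -12.7  14.1  16.8]
z 0.158 459 along [-15.4  21.8] across [-16.4 -13.3  14.4  17.4]
z 0.166 580 along [-15.3  22.1] across [-18.4 -13.3  14.4  17.6]
z 0.174 1986 along [-15.1  23.8] across [-17.6 -14.5  15.6  18.1]
z 0.182 616 along [-14.5  23.2] across [-16.6 -15.2  16.3  18. ]
top (array([434. , 127.3]), array([16.5,  1.4]), 9.3)
```

Centred to within 0.5 mm across the card and about 1 mm along it. I'll lower it over the card.

Request:
{"name": "drive_tool", "arguments": {
  "series": [
    [0, 0, -0.01, 0, 0, 0],
    [0, 0, -0.01, 0, 0, 0],
    [0, 0, -0.01, 0, 0, 0],
    [0, 0, -0.008, 0, 0, 0],
    [0, 0, -0.003, 0, 0, 0],
    [0, 0, 0, 0, 0, 0],
    [0, 0, 0, 0, 0, 0],
    [0, 0, 0, 0, 0, 0]
  ]
}}

```text
clock: 24.8
tool_pos: [0.4361, 0.1129, 0.1041]
eef_rot: [[-0.148, 0.989, -0.008], [0.987, 0.148, 0.061], [0.062, 0.001, -0.998]]
force: [0.6, -0.1, -1.0]
finger_gap: 0.0368
```

```bash
python3 hc.py w10.png|grep -v "tool z"; python3 - <<'E'
from h import *
a=cv2.imread("pics/w10.png"); p2,d2=cams.capture("side"); p3,d3=cams.capture("top")
C=cal("top")
for n in("stapler","stamp"):
    r=cams.trace("top",n)[0]; P,_,_=cloud(d3,C,r["mask"]); print(n,round(r["p"],2),rect(P[P[:,2]<.07]),np.percentile(P[:,2],[5,98]).round(3))
b=cv2.resize(p2[200:310,225:335],(330,330),interpolation=cv2.INTER_CUBIC)
c=cv2.resize(a,(440,330)); cv2.imwrite("pics/e.png",np.hstack([c,b]))
E
```

```text
t 24.8 tcp [0.4361 0.1129 0.1041] yaw 98.52 tilt [-0.008  0.061] F [ 0.6 -0.1 -1. ] gap 0.0368 q [-0.04  0.3   1.88  0.07  0.97 -1.81]
8246 world z [0.065  0.1419]
tool x,y,z 1/99% [[-20.9, -21.4, -38.4], [3.5, -6.8, -6.7], [16.4, 18.3, 37.6]]
card 689 (array([436.2, 109.1]), array([110. ,   2.9]), 8.6) z [0.0786 0.0871]
z 0.06 246 along [-21.7  -4.9] across [-16.1 -11.   13.3  17.7]
z 0.068 235 along [-20.9  -3.5] across [-16.7 -15.5  14.   17.1]
z 0.076 165 along [-19.7  -8.2] across [-14.6 -13.6  13.1  15.1]
z 0.084 127 along [-19.6 -11.4] across [-12.4 -11.3  11.3  13.1]
z 0.092 274 along [-19.6  16.4] across [-10.2  -5.6   7.   10.7]
z 0.1 2402 along [-19.3  19.6] across [-11.5  -8.    9.4  12.5]
z 0.108 1094 along [-19.3  19.6] across [-14.9 -12.3  13.9  16.3]
z 0.116 475 along [-19.5  18.3] across [-16.4 -13.2  14.5  17.5]
z 0.124 551 along [-19.5  17.7] across [-18.3 -13.2  14.5  17.7]
z 0.132 1206 along [-19.4  19. ] across [-17.8 -13.5  15.   18.2]
z 0.14 1465 along [-18.8  19.7] across [-16.8 -15.1  16.3  18.1]
top (array([427.7, 143.5]), array([31. , 20.3]), 89.0)
stapler 0.57 (array([446.9,  49.5]), array([143.8,  17.2]), 9.9) [0.006 0.044]
stamp 0.55 (array([506. , -51.1]), array([59.9, 27.8]), 6.3) [0.003 0.063]
```

View pics/e.png

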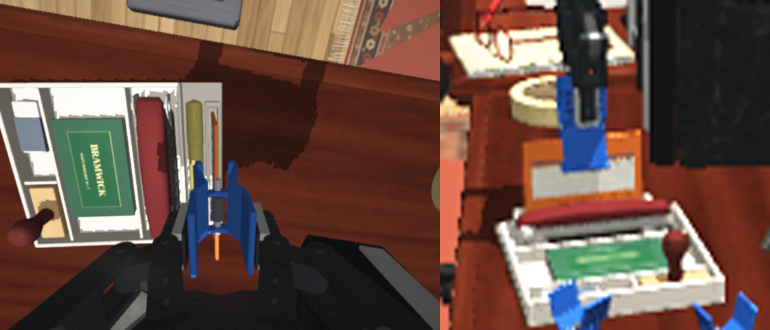

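The last picture (12 viewed) shows the jaws straddling the card with the gap clear on both sides, and both tray items seated. The wrist force is about 1 N, so I'm handing in.

```bash
python3 -c "
from workcell import job; print(job.hand_in())"
```

```text
the job is handed in; nothing more can be done
None
```

The stamp and the stapler are in their tray compartments and released. The blue clip is off its perch and held open over the middle of the orange card. I handed the job in at about 25 s of the 66 s allowed.

**Last checks**
- **Clip:** the gripper gap is 36.8 mm, which is the clip's full-open stop. The jaws are centred on the card to about 0.5 mm across and 1 mm along. They reach about 20–22 mm below its top edge, and the wrist force is about 1 N, so nothing suggests contact.
- **Stamp:** it stands upright at (506, -51) mm; the pocket centre was measured at (505.5, -51).
- **Stapler:** its top is 43–44 mm up, as expected with it standing on the 3 mm floor.

**Disagreements and limits**
- The wrist camera read about 2 mm low in y against the gripper, so I placed things by comparing positions within the same picture.
- The clip sat about 3.5° crooked in the fingers, so I tilted the tool to straighten it.
- When I squeezed the clip on its perch, the wrist force briefly rose to 23 N as the jaws pressed on the foot. It cleared once I lifted.
- In the last top view the arm partly hid the stapler, so its outline there is incomplete. I checked its seating in the earlier unobstructed top view.

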